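Flip up the neck rest and slide the ukulele over it

ROBOT

A 7-joint arm with a two-finger parallel gripper is mounted at the origin on the work surface. World frame = base frame: x ahead of the robot, y to its left, z up, the work surface at z = 0. Lengths are in mm, angles in rad, forces in N, time in s.
With the tool pointing down it reaches from about 400 to 900 mm from the base axis. Payload 5.6 kg.
Tool frame: the origin (TCP) lies on the centre line of the jaws, within the pads' length; the fingertips stand 22 mm ahead of it and the grasp point (between the pads) lies 3 mm ahead of it (env.tip_reach is the distance from the TCP to the fingertips, in mm); z points along the fingers, y is the line along which they close (so a half turn about z gives the same grasp; the last joint's range is limited). The gripper opens to 92 mm and grips with 3 to 60 N. Pads are 20 mm wide; open, the fingers measure 128 mm over their backs; the gripper's body (75 mm by 189 mm) begins 69 mm behind the grasp point.
Start: joints at [1.175, 0.468, -0.012, 1.603, 0.006, 1.071, -0.056], TCP at [224.552, -609.987, 236.592] pointing down, gripper open.
Joint ranges: [-2.53, 2.53], [-0.31, 2.02], [-1.57, 1.55], [0.28, 2.44], [-1.29, 4.43], [0.15, 1.84], [-2.92, 2.92]. Speed limits (rad/s): [2.57, 2.57, 3.14, 3.14, 3.14, 3.14, 3.14].

INTERFACE

Orientations are given as a rotation vector (axis times angle).
In Python, from cell import env gives the robot as it stands. The module is installed in compiled form; this text tells all that it offers.
- The arm moves only by the tool jog_arm, never from a script. Its arguments are lists of equal length, an entry for each row: "xyz": the shift along the world's x, y, z scaled (see below), a list of three; "twist": the turn, a rotation vector about the world's x, y, z scaled (see below), a list of three. A call has 1 to 12 rows; each row is the pose to reach, as a shift and turn from the pose commanded when the call began, turning the shorter way round; what a row does not reach only later rows make up. The controller multiplies each number of a shift by 150 mm and each number of a turn by pi rad. A row lasts 1/8 s, in which the tool goes at most 62.5 mm and 10.7 degrees, less where a joint would pass 70% of its speed; a pose out of reach is approached as far as the arm can. A call with a number of a shift or a turn outside -1 to 1 is refused whole. A call with a gripper value outside its range is refused whole. "claw" is the closure, from 0 (fully open) to 1 (shut), set as the call begins (left out, the last holds). The fingers move at their own pace and stop on an object; "force" is the grip in N (left out, the last holds). Time passes only in rows, so rows that repeat a pose let the fingers close. It gives the time, the measured TCP pose, the force, the opening and the grip force at its end, in the units of the state.
- env.get_obs(): the state, without advancing time (a new reading comes with each control period).
- env.get_image(name): name is "side" or "top"; returns a dict with "frame" (420x560x3 uint8, red, green, blue), "camera_matrix" (3x3 intrinsics, pixels), "distortion" ([k1, k2, p1, p2, k3] as OpenCV has them; the pictures are not rectified), "position" and "attitude" of the camera in the world. Camera axes: x right, y down, z forward; pixel columns grow to the right and rows downward; lengths in mm; the calibration is good to about 2 mm. A picture is of the moment at which its call begins. There is no depth.
- env.job_done(): hands the job in; it is judged then, once.
The state is a dict: "time_s": time; "joint_pos": joint angles; "joint_velocities": joint speeds; "joint_efforts": joint torques, N m; "eef_pos": TCP position; "tcp_rot": TCP orientation; "wrist_force": force on the tool from outside, world axes, zero at the start; "moment": the same for the moment, N m; "width": finger opening in mm; "grip_force": force on a finger pad.
Only numpy, scipy, OpenCV 4.12 (cv2) and the standard library are available. Lean on these libraries where they do the work, as an engineer would, in place of code of your own. Each camera call takes 0.05 s, during which the arm holds its last target. There are 200 camera calls.

TASK

Get the unstrung ukulele ready for fret work: first press down the tab of the folded neck rest until the rest swings up past centre and snaps upright against its stop, and only then slide the ukulele sideways along its work block until its neck lies centred over the rest's pad. Keep the ukulele flat on the block all the time, never lifted or tipped, leave the rest standing, and do not disturb the other things on the bench.

Things in the scene. Friction and masses are not known exactly. Their poses are not given: they have to be found in the camera images.
- rest_arm (a joint): Hinge of the fold-up neck rest, rad. 0 = folded: the frame leans away from the robot, 38 degrees above level, on rubber stops. 0.908 = upright against its lugs, pad level. A spring pulls it to the nearer end, changing over at about 0.5. Axis: y of rest; raising swings the pad towards the robot and presses the tab down. About 11 N down on the tab starts it, then less.
- rest: Base of the neck rest: a bare steel plate 135 (x) x 106 (y) x 6 mm screwed to the bench (fixed), with hinge cheeks 37 mm high. Origin under the plate's middle; x points away from the robot across the hinge, y along the hinge. The hinge lies 28 mm straight above the origin. In front of the plate there is at least 30 mm of free bench before the work block.
- rest_pad (a point): Middle of the grey felt top of the rest's cross bar, which is 90 mm long along the hinge, 30 mm deep, 18 mm thick (wood and felt), on two steel straps; felt face 63 mm from the hinge. Folded, the felt faces up and away from the robot, its middle 50 mm beyond the hinge, 67 mm above the bench; upright, it is level, 91 mm above the bench, straight above the hinge.
- rest_tab (a point): Middle of the free end of the rest's ribbed steel press tab (upper face), which is 40 mm wide (along the hinge), 4 mm thick and reaches 58 mm from the hinge on the robot's side. Folded, it slopes up at 42 degrees and this end is 40 mm from the hinge towards the robot and 67 mm above the bench; upright, it slopes down at 10 degrees and the end is 55 mm out, 20 mm above the bench.
- ukulele: Unstrung soprano ukulele, face up on the block, loose, about 0.45 kg. Origin under the back on the centreline, x along the neck to the headstock, z up. Body 60 mm deep, x -120 to 120 mm: lower bout radius 85 about x -35, upper bout radius 63 about x 57, waist half-width 60 at x 29. Neck 40 wide, x 120 to 297, underside 44 and fingerboard 64 above the back; head to x 410. Centre of mass near x 41.
- uke_neck (a point): Point on the centreline of the neck's underside, 235 mm from the ukulele's origin. Over the upright rest the neck clears the pad by 3 mm.
- work_block: Fixed foam block covered with dark grey carpet, 264 mm deep (x), 664 mm wide (y), 50 mm high; origin under its centre. The ukulele lies and slides on it, its neck overhanging the block's far side.
- tin: Bystander: round steel polish tin, 73 mm across, 44 mm high, on the bench beyond the block; passes under the neck. Origin under its centre.
- screwdriver: Bystander: wooden-handled screwdriver lying on the bench beyond the block, 190 mm long, 26 mm high; passes under the neck. Origin under its middle.
- beam: Bystander: aluminium fret levelling beam 200 x 36 x 22 mm lying on the bench to the left of the rest and tin. Origin under its centre.
- hammer: Bystander: fret hammer 250 mm long lying to the right of the block. Origin under its middle.
- mug: Bystander: white mug, 82 mm across, 95 mm high, to the left. Origin under its centre.
- pencil_cup: Bystander: white cup of pencils, 76 mm across, 175 mm high over the pencils, far left. Origin under its centre.
- spray_bottle: Bystander: black pump spray bottle, 56 mm across, 142 mm high, on the right. Origin under its centre.
- water_bottle: Bystander: clear water bottle, 68 mm across, 210 mm high, far right. Origin under its centre.
Things that resemble listed ones, but are neither listed nor needed, are in the scene too. What is shaped like the rest but pink is not meant.

How it is judged (in metres and radians):
On the way, in this order (a step that is already met when the one before it is completed fails the run):
1. the neck rest is pushed past its over-centre point and stands upright against its stop (value of joint rest_arm above 0.86 rad), for 0.2 s.
2. the ukulele's neck lies centred over the rest's pad (y of rest_pad in the frame of ukulele between -0.01 and 0.01 m), for 0.2 s.
At the end, for the whole second after the job is handed in: The rest stands upright (joint above 0.86 rad). Its pad's middle lies under the neck, 145 to 285 mm from the ukulele's origin along the neck and within 10 mm of the neck's centreline. The ukulele lies flat and still on the block (back 45 to 55 mm above the bench, tilt under 0.04 rad) (all of step 2 and value of joint rest_arm above 0.86 rad and x of rest_pad in the frame of ukulele between 0.145 and 0.285 m and angle between ukulele's own z axis and vertical below 0.04 rad and height (world z) of ukulele between 0.045 and 0.055 m and linear speed of ukulele below 0.01 m/s); the robot touches nothing.
It fails at once if the ukulele is lifted or tipped (height (world z) of ukulele above 0.062 m or height (world z) of ukulele below 0.04 m or angle between ukulele's own z axis and vertical above 0.12 rad).
It fails at once if another thing on the bench is pushed more than 30 mm from its place (distance of any of tin, screwdriver, beam, hammer, mug, pencil_cup, spray_bottle, water_bottle from where it was at the start of the episode above 0.03 m).
It also fails if it takes over 51 s, if anything falls off the work surface, if the arm or the gripper's body presses on something with over 40 N, if the wrist force passes 120 N, or if a joint passes its speed limit or range.

## Working session

There is one attempt and no reset: what is moved stays moved. The work goes in short steps, Python scripts to look and compute and a tool call to move; the robot and the scene stay as the last step left them, time stands still between calls to the robot, and variables do not carry over. Pictures are saved under pics/ and viewed, at most 10 in all, crops included, and the job is handed in when it is done.

Besides the shell and the picture viewer there is one more tool, called after ">>>" as name(argument=value, ...) on one line, values as JSON. jog_arm: Moves the arm, as the interface text tells. Its arguments: {"type":"object","properties":{"xyz":{"type":"array"},"twist":{"type":"array"},"claw":{"type":"number"},"force":{"type":"number"}},"required":["xyz","twist"]}

```bash
mkdir -p pics; cat > h.py <<'E'
import numpy as np, cv2
from scipy.spatial.transform import Rotation as R
def rot(a):
    a=np.array(a,float)
    if a.shape==(3,3): return a
    return R.from_rotvec(a).as_matrix() if a.size==3 else R.from_quat(a).as_matrix()
def ray(im,px):
    p=cv2.undistortPoints(np.array([[px]],float),im["camera_matrix"],im["distortion"])[0,0]
    return rot(im["attitude"])@np.array([p[0],p[1],1.])
def at(im,px,z):
    d=ray(im,px);o=np.array(im["position"],float)
    return o+d*(z-o[2])/d[2]
def proj(im,P):
    r=rot(im["attitude"]).T
    return cv2.projectPoints(np.array(P,float).reshape(-1,3),cv2.Rodrigues(r)[0],-r@np.array(im["position"],float),np.array(im["camera_matrix"],float),np.array(im["distortion"],float))[0][:,0]
E
python3 - <<'E'
from cell import env; import cv2,pickle
from h import *
for n in("top","side"):
    im=env.get_image(n);pickle.dump({k:np.array(v) for k,v in im.items()},open(n+".pkl","wb"))
    print(n,im["position"],im["attitude"],im["camera_matrix"],im["distortion"])
    cv2.imwrite(f"pics/{n}0.png",cv2.resize(im["frame"][:,:,::-1],(800,600)))
print(env.get_obs(), env.tip_reach)
E
```

```text
top [ 448.83590133  -26.01470552 1208.31578103] [-2.13854056  2.11979488 -0.17463949] [[434.33084077   0.         282.28256276]
 [  0.         434.33084077 205.86104625]
 [  0.           0.           1.        ]] [-0.02846011  0.          0.          0.          0.        ]
side [ 547.20269603 1044.24899477  935.86760017] [-0.06688186  2.80046704 -1.32759593] [[479.10471145   0.         282.52715134]
 [  0.         479.10471145 213.38128218]
 [  0.           0.           1.        ]] [-0.08583254  0.          0.          0.          0.        ]
{'time_s': 0.1, 'joint_pos': array([ 1.17500071,  0.46828788, -0.01160459,  1.60349978,  0.00599778,
        1.07140215, -0.05631068]), 'joint_velocities': array([-0.00023805, -0.00143286,  0.00022543, -0.00295043, -0.0005414 ,
       -0.00083672, -0.00081804]), 'joint_efforts': array([ 8.36817508e-04, -5.21647704e+01, -1.24479565e-02, -2.44367838e+01,
       -5.68444049e-02,  1.41443682e-02,  9.11863276e-05]), 'eef_pos': array([ 224.36617751, -609.54135697,  235.74951485]), 'tcp_rot': array([-3.09137101e+00, -5.50919113e-01,  6.00864788e-04]), 'wrist_force': array([-0.11441022, -0.14994787, -0.55199962]), 'moment': array([-0.04842945, -0.02539639, -0.00622554]), 'grip_force': 0.0, 'width': 92.08081366597874} 22.0
```

View pics/top0.png

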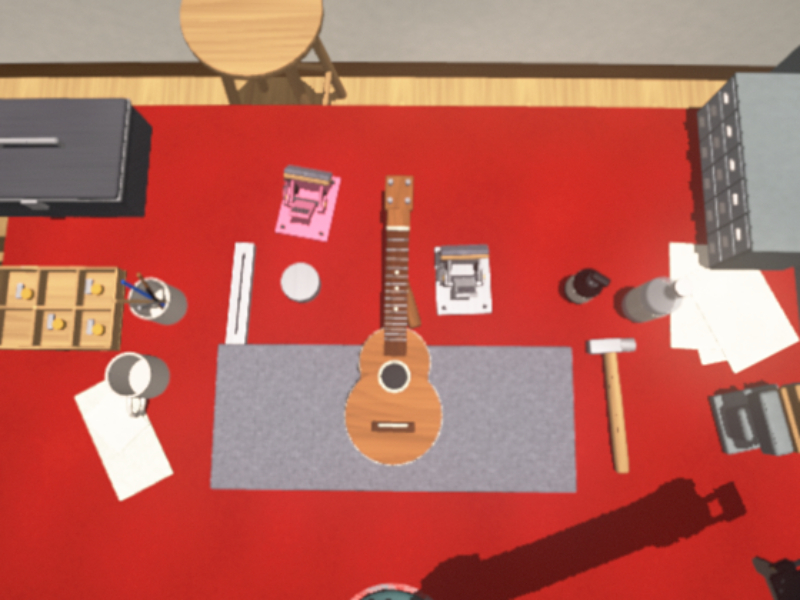

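View pics/side0.png

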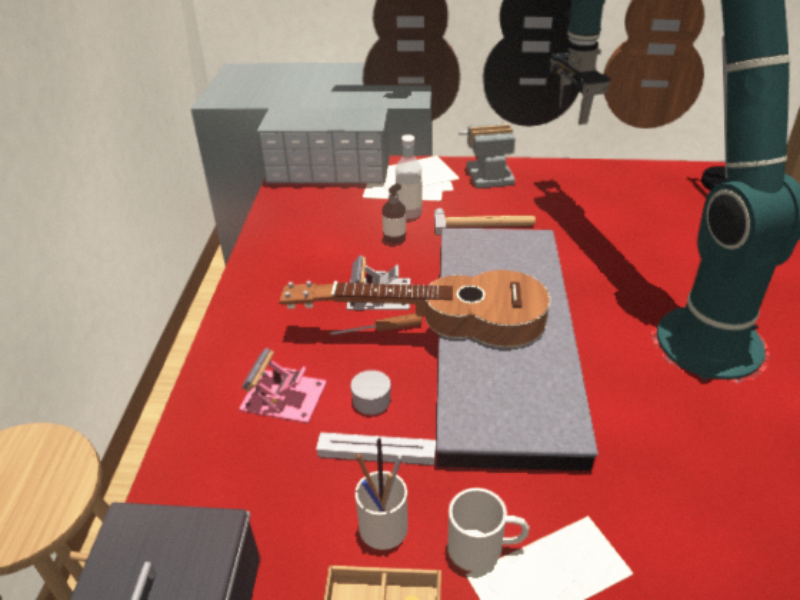

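The top view shows two rest-shaped things: a pink one at (310,205) and a bare steel one at (463,280). The steel one fits the description. The ukulele lies at (395,400), and it has to go right, towards -y. I'll enlarge the steel rest and measure it.

```bash
cat > m.py <<'E'
import pickle
from h import *
def uke(t,show=True):
    # wood mask of the ukulele, split by height: body top outline at z=110, head/neck at z~112
    f=t["frame"];hsv=cv2.cvtColor(f,cv2.COLOR_RGB2HSV)
    m=((hsv[...,0]>6)&(hsv[...,0]<22)&(hsv[...,1]>70)&(hsv[...,2]>60)).astype(np.uint8)
    return m
E
python3 - <<'E'
from m import *
t=pickle.load(open("top.pkl","rb"));s=pickle.load(open("side.pkl","rb"))
f=t["frame"];hsv=cv2.cvtColor(f,cv2.COLOR_RGB2HSV)
# plate
m=((hsv[...,1]<90)&(hsv[...,2]>50)).astype(np.uint8);m[:, :295]=0;m[:,350:]=0;m[:165]=0;m[225:]=0
c=max(cv2.findContours(m,0,2)[0],key=cv2.contourArea);print("rest bbox",cv2.boundingRect(c),cv2.minAreaRect(c))
# carpet
m=((hsv[...,1]<60)&(hsv[...,2]>70)).astype(np.uint8);m[:238]=0;m[350:]=0;m[:,:145]=0;m[:,408:]=0
c=np.vstack([k for k in cv2.findContours(m,0,2)[0] if cv2.contourArea(k)>500]);b=cv2.boxPoints(cv2.minAreaRect(c))
print("block",[at(t,p,50)[:2].round() for p in b])
# uke body
m=uke(t);m[:,:235]=0;m[:,315:]=0
for r in range(124,328,12):
    x=np.flatnonzero(m[r]); print(r,x.min() if len(x) else None,x.max() if len(x) else None,len(x))
crop=np.hstack([cv2.resize(f[150:240,285:365],(400,450),interpolation=2),cv2.resize(s["frame"][165:230,225:300],(400,450),interpolation=2)])
cv2.imwrite("pics/crop.png",crop[:,:,::-1])
E
```

```text
rest bbox (304, 172, 40, 49) ((323.5223388671875, 195.55911254882812), (48.00162124633789, 38.24941635131836), 87.70938873291016)
block [array([291., 328.]), array([559., 338.]), array([ 551., -343.]), array([ 284., -328.])]
124 270 288 19
136 269 288 20
148 271 286 16
160 270 286 2
172 271 284 14
184 271 284 14
196 270 310 17
208 274 289 16
220 270 292 23
232 263 289 27
244 254 298 45
256 252 300 31
268 249 300 32
280 243 307 65
292 242 308 67
304 244 306 63
316 252 297 46
```

View pics/crop.png

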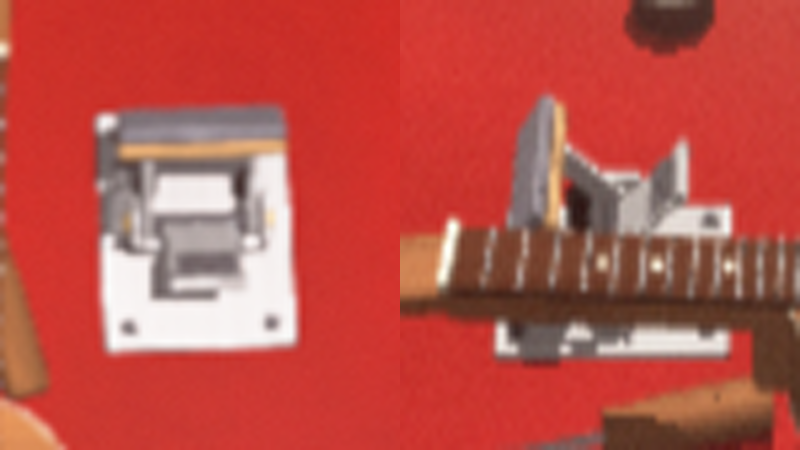

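The crop confirms the bare steel rest: grey felt bar away from the robot, tab towards it. In the top view, the plate's front corners are at (306.4,220.4) and (344.4,218.6), its back left corner is at (304.4,173), and the tab end is at about (325.8,205).

```bash
python3 - <<'E'
from m import *
t=pickle.load(open("top.pkl","rb"));s=pickle.load(open("side.pkl","rb"))
P=lambda u,v,z:at(t,(285+u/5-.4,150+v/5-.4),z)[:2]
fl,fr,bl=P(107,352,6),P(297,343,6),P(98,115,6)
print("plate",fl,fr,bl,"width",np.linalg.norm(fl-fr),"len",np.linalg.norm(fl-bl))
e=(fl-fr)/np.linalg.norm(fl-fr); yaw=np.arctan2(-e[0],e[1]); d=fl-bl; yaw2=np.arctan2(-d[1],-d[0]);print("yaw",yaw,yaw2)
yw=(yaw+yaw2)/2;X=np.array([np.cos(yw),np.sin(yw)]);o=(fl+fr)/2+X*67.5;print("origin",o,"tab pred",o-40*X,"pad upright",o)
print("tab meas",P(204,276,67), P(168,277,67),P(240,275,67))
# pad folded: felt top rear edge etc
print("felt mid",P(203,122,67),"expect",o+50*X)
# side view check of origin-derived points
Y=np.array([-X[1],X[0]])
def W(a,b,z): q=o+a*X+b*Y; return [q[0],q[1],z]
for nm,p in dict(tabend=W(-40,0,67),tabL=W(-40,20,67),tabR=W(-40,-20,67),plateFR=W(-67.5,-53,6),plateFL=W(-67.5,53,6),padL=W(50,45,67)).items():
    q=proj(s,p)[0];print(nm,"side crop px",((q-[225,165])*[400/75,450/65]).round(),"top crop",((proj(t,p)[0]-[285,150])*5).round())
# uke: neck edges at z=114 top (fingerboard 64+50) and body
m=uke(t);m[:,:235]=0;m[:,315:]=0
for r in(124,130,136): 
    x=np.flatnonzero(m[r]);print("head",at(t,((x.min()+x.max())/2,r),112)[:2],np.ptp(x))
hsv=cv2.cvtColor(t["frame"],cv2.COLOR_RGB2HSV)
for r in range(164,225,10): print(r,"".join("%d/%d/%d "%tuple(hsv[r,c]) for c in range(266,292)))
for r in(280,286,292,298,304,310):
    x=np.flatnonzero(m[r]);print("body",at(t,((x.min()+x.max())/2,r),110)[:2],at(t,(x.min(),r),110)[1],at(t,(x.max(),r),110)[1])
y=np.flatnonzero(m[:,275]);print("bottom",at(t,(275,y.max()),110),"headtop",at(t,(279,y.min()),112))
E
```

```text
plate [616.34504365 -83.33233712] [ 622.3019479  -189.51945394] [752.44222782 -78.21093502] width 106.35407132295337 len 136.19351048231337
yaw 0.056039446123142295 0.03761273086762705
origin [ 686.74950626 -133.26628952] tab pred [ 646.7933519  -135.13864863] pad upright [ 686.74950626 -133.26628952]
tab meas [ 649.18192076 -132.14861076] [ 648.4817002 -112.9475066] [ 649.88229968 -151.3542166 ]
felt mid [ 733.61044515 -132.26119984] expect [ 736.69469921 -130.92584062]
tabend side crop px [279. 165.] top crop [208. 278.]
tabL side crop px [279. 192.] top crop [170. 280.]
tabR side crop px [280. 138.] top crop [245. 277.]
plateFR side crop px [329. 203.] top crop [295. 342.]
plateFL side crop px [328. 347.] top crop [105. 349.]
padL side crop px [118. 229.] top crop [115. 118.]
head [857.67457453  -6.78944765] 18
head [841.00880993  -6.96755423] 18
head [824.4222839   -5.82630056] 19
164 1/201/181 1/189/128 0/183/106 2/188/106 5/173/112 8/159/119 9/160/124 9/159/127 8/155/130 9/156/129 9/161/128 9/155/130 9/156/131 10/161/130 9/157/133 9/160/132 9/157/133 10/161/133 9/158/134 7/168/
[... 1434 characters left out ...]
28/134 9/125/135 8/120/136 8/120/140 8/119/141 8/122/142 8/120/142 8/119/139 8/119/139 8/117/139 9/125/137 11/149/135 12/155/161 12/154/185 12/155/193 12/155/188 12/152/179 12/151/172 
body [450.10985954  -1.10759053] 78.79630034100056 -80.92447691510213
body [435.36098475  -1.28464605] 80.93916605162539 -83.41636620965315
body [420.67374851  -1.46076292] 80.58543360145521 -83.41529951988286
body [406.04728044  -1.63595252] 80.2342666114935 -83.41493823708493
body [391.48072003  -1.81022604] 74.93034763909628 -78.470665269198
body [376.96092287  -0.74926696] 67.1786359609892 -68.61358207059128
bottom [340.95732837  -2.41312716 110.        ] headtop [1089.01179714   -4.30759213  112.        ]
```

The measured rest agrees with its sizes: plate 106 x 136 mm, tab end and felt within 3 mm of prediction. Its origin is at about (687,-133). The ukulele's origin is at about (460,-1.5), so the neck has to shift about 128 mm towards -y. I'll close the fingers and travel to above the tab at (641,-134).

>>> jog_arm(xyz=[[0.9,1,0],[0.9,1,0],[0.9,1,0],[0.9,1,0],[0.9,1,0],[0.9,1,0]], twist=[[0,0,0.2],[0,0,0.2],[0,0,0.2],[0,0,0.2],[0,0,0.2],[0,0,0.2]], claw=1, force=20)

```text
time_s: 0.85
eef_pos: [357.8, -461.7, 236.3]
tcp_rot: [2.774, 1.474, -0.002]
wrist_force: [-0.4, 0.0, -0.7]
width: 34.1
grip_force: 0.0
```

>>> jog_arm(xyz=[[0.9,1,0],[0.9,1,0],[0.9,1,0],[0.9,1,0],[0.9,1,0],[0.9,1,0]], twist=[[0,0,0.188],[0,0,0.188],[0,0,0.188],[0,0,0.188],[0,0,0.188],[0,0,0.188]])

```text
time_s: 1.6
eef_pos: [492.8, -312.8, 236.3]
tcp_rot: [-2.226, -2.216, 0.002]
wrist_force: [-1.1, -1.0, -0.0]
width: 0.6
grip_force: 0.0
```

>>> jog_arm(xyz=[[0.9,1,0],[0.9,1,0],[0.9,1,0],[0.9,1,0],[0.9,1,0]], twist=[[0,0,0],[0,0,0],[0,0,0],[0,0,0],[0,0,0]])

```text
time_s: 2.22
eef_pos: [629.2, -161.3, 236.1]
tcp_rot: [-2.222, -2.221, 0.002]
wrist_force: [0.2, -0.4, -0.0]
width: 0.4
grip_force: 0.0
```

>>> jog_arm(xyz=[[0.08,0.18,0],[0.08,0.18,-0.4],[0.08,0.18,-0.84],[0.08,0.18,-0.84],[0.08,0.18,-0.84]], twist=[[0,0,0],[0,0,0],[0,0,0],[0,0,0],[0,0,0]])

```text
time_s: 2.85
eef_pos: [642.1, -135.2, 112.4]
tcp_rot: [2.222, 2.218, 0.001]
wrist_force: [0.1, 0.0, 0.3]
width: 0.3
grip_force: 0.0
```

>>> jog_arm(xyz=[[0,0,-0.05],[0,0,-0.1],[0,0,-0.13],[0,0,-0.16],[0,0,-0.19],[0,0,-0.22],[0,0,-0.25],[0,0,-0.25]], twist=[[0,0,0],[0,0,0],[0,0,0],[0,0,0],[0,0,0],[0,0,0],[0,0,0],[0,0,0]])

```text
time_s: 3.85
eef_pos: [641.3, -133.0, 72.7]
tcp_rot: [-2.22, -2.222, 0.001]
wrist_force: [-1.4, 0.5, 2.7]
width: 0.6
grip_force: 1.1
```

>>> jog_arm(xyz=[[0,0,-0.04],[0,0,-0.08],[0,0,-0.11],[0,0,-0.14],[0,0,-0.16],[0,0,-0.16],[0,0,-0.16]], twist=[[0,0,0],[0,0,0],[0,0,0],[0,0,0],[0,0,0],[0,0,0],[0,0,0]])

```text
time_s: 4.72
eef_pos: [641.7, -133.0, 49.2]
tcp_rot: [2.22, 2.222, 0.0]
wrist_force: [0.2, -0.4, -0.4]
width: 0.4
grip_force: 0.0
```

```bash
python3 - <<'E'
from cell import env
from h import *
im=env.get_image("side");cv2.imwrite("pics/s1.png",cv2.resize(im["frame"][130:260,190:330],(700,600),interpolation=2)[:,:,::-1])
E
```

```text
(no output)
```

View pics/s1.png

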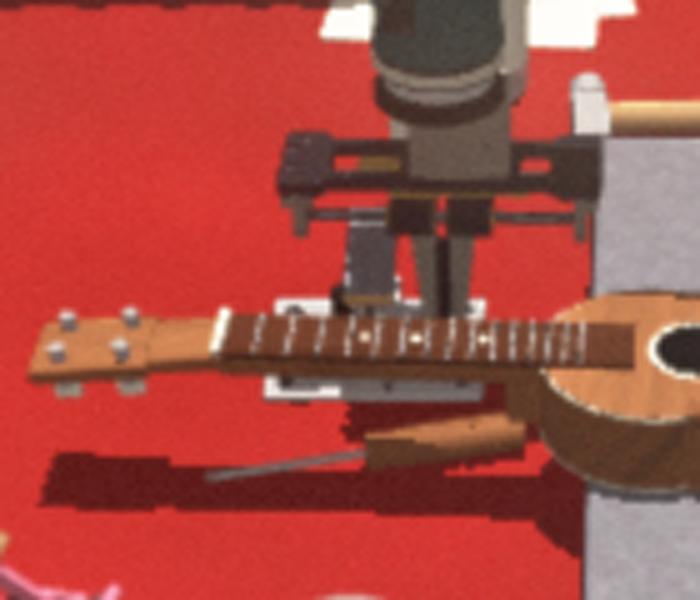

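The side view shows the rest upright: felt block at (370,255), level, just beyond the fingers, and zero force on the tool. Next I'll go up and over to the left side of the ukulele's waist.

>>> jog_arm(xyz=[[0,0,0.4],[0,0,0.8],[0,0,1],[0,0,1]], twist=[[0,0,0],[0,0,0],[0,0,0],[0,0,0]])

```text
time_s: 5.28
eef_pos: [643.3, -133.1, 202.5]
tcp_rot: [2.217, 2.218, 0.005]
wrist_force: [-0.1, 0.5, -0.4]
width: 0.6
grip_force: 0.0
```

>>> jog_arm(xyz=[[-0.93,0.81,0],[-0.93,0.81,0],[-0.93,0.81,0],[-0.93,0.81,0],[-0.93,0.81,0]], twist=[[0,0,0],[0,0,0],[0,0,0],[0,0,0],[0,0,0]])

```text
time_s: 5.9
eef_pos: [502.2, -12.1, 198.6]
tcp_rot: [2.221, 2.222, -0.001]
wrist_force: [-0.1, 0.8, 0.2]
width: 0.6
grip_force: 0.0
```

>>> jog_arm(xyz=[[0,0.81,0],[0,0.81,0],[0,0.81,0],[0,0.81,0],[0,0.81,0]], twist=[[0,0,0],[0,0,0],[0,0,0],[0,0,0],[0,0,0]])

```text
time_s: 6.52
eef_pos: [502.6, 107.9, 198.6]
tcp_rot: [2.224, 2.218, -0.001]
wrist_force: [0.2, -1.0, -0.4]
width: 0.5
grip_force: 0.0
```

>>> jog_arm(xyz=[[0,0,-0.35],[0,0,-0.7],[0,0,-0.76],[0,0,-0.76],[0,0,-0.76]], twist=[[0,0,0],[0,0,0],[0,0,0],[0,0,0],[0,0,0]])

```text
time_s: 7.15
eef_pos: [503.6, 110.1, 87.0]
tcp_rot: [2.22, 2.22, 0.004]
wrist_force: [0.3, 0.2, -0.1]
width: 0.7
grip_force: 0.0
```

>>> jog_arm(xyz=[[0,-0.1,0],[0,-0.18,0],[0,-0.23,0],[0,-0.28,0],[0,-0.33,0],[0,-0.38,0],[0,-0.43,0],[0,-0.48,0],[0,-0.53,0],[0,-0.58,0],[0,-0.63,0],[0,-0.67,0]], twist=[[0,0,0],[0,0,0],[0,0,0],[0,0,0],[0,0,0],[0,0,0],[0,0,0],[0,0,0],[0,0,0],[0,0,0],[0,0,0],[0,0,0]])

```text
time_s: 8.65
eef_pos: [502.0, 9.0, 85.1]
tcp_rot: [-2.221, -2.222, 0.0]
wrist_force: [0.6, 4.3, 2.2]
width: 0.5
grip_force: 1.9
```

```bash
python3 - <<'E'
from cell import env
from h import *
im=env.get_image("top");cv2.imwrite("pics/t2.png",cv2.resize(im["frame"][100:350,140:440],(720,600),interpolation=2)[:,:,::-1])
E
```

```text
(no output)
```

View pics/t2.png

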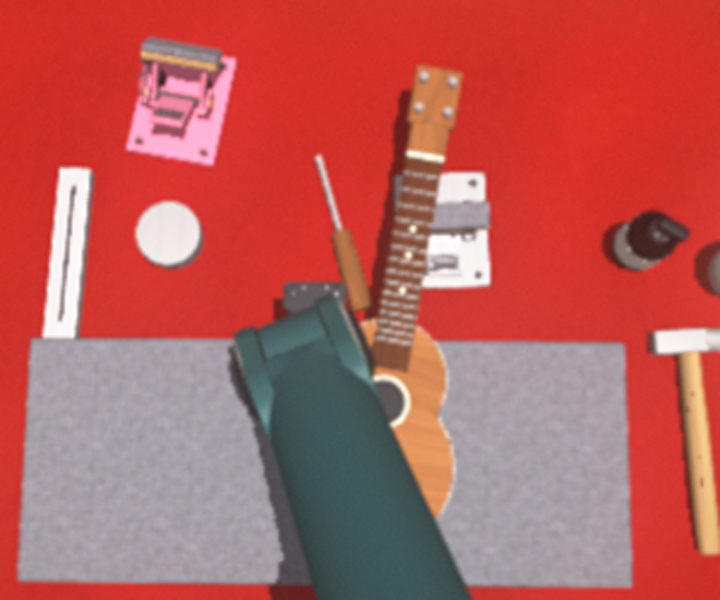

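The rest is upright (bar at (460,215) in the crop), and the neck is going towards it. The ukulele has yawed by some 7 degrees, head leading, with the nut at (425,157) and the fingerboard end at (393,357). I'll work out what remains.

```bash
python3 - <<'E'
from m import *
t=pickle.load(open("top.pkl","rb"))
P=lambda u,v,z:at(t,(140+u/2.4-.3,100+v/2.4-.3),z)[:2]
n,e=P(425,157,114),P(393,357,114);d=(n-e)/np.linalg.norm(n-e)
print("nut",n,"end",e,"len",np.linalg.norm(n-e),"yaw",np.arctan2(d[1],d[0]))
o=n-297*d;print("uke origin",o)
print("pad R end",P(490,215,91),"pad exp px",((proj(t,[686.7,-133,91])[0]-[140,100])*2.4))
v=np.array([686.7,-133])-o;print("pad in uke",v@d, d[0]*v[1]-d[1]*v[0])
E
```

```text
nut [ 745.43805932 -106.20529549] end [529.05213242 -71.79225507] len 219.10528681270574 yaw -0.1577146793324772
uke origin [452.12418624 -59.55798198]
pad R end [ 686.75461677 -178.74707059] pad exp px [447.48609743 213.98920827]
pad in uke 243.19937139735296 -35.68764722713706
```

>>> jog_arm(xyz=[[0,0.2,0],[-0.14,0.2,0],[-0.14,0.08,0],[-0.14,0.03,0],[-0.14,-0.01,0],[-0.14,-0.05,0],[-0.14,-0.09,0],[-0.14,-0.12,0],[-0.14,-0.12,0]], twist=[[0,0,0],[0,0,0],[0,0,0],[0,0,0],[0,0,0],[0,0,0],[0,0,0],[0,0,0],[0,0,0]])

```text
time_s: 9.82
eef_pos: [481.1, -9.1, 85.1]
tcp_rot: [2.221, 2.221, -0.001]
wrist_force: [0.4, 0.2, 0.8]
width: 0.6
grip_force: 0.3
```

```bash
python3 - <<'E'
from cell import env
from h import *
im=env.get_image("top");cv2.imwrite("pics/t3.png",cv2.resize(im["frame"][100:350,140:440],(720,600),interpolation=2)[:,:,::-1])
E
```

```text
(no output)
```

View pics/t3.png

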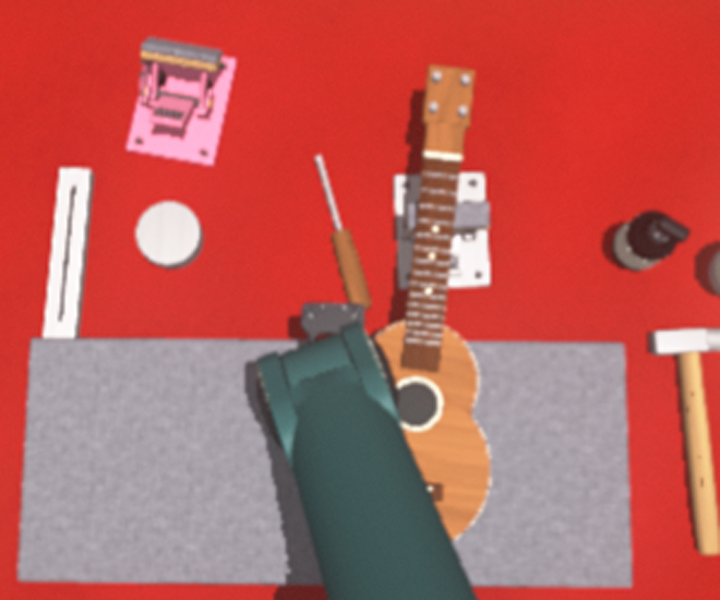

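The yaw is smaller now: nut at (443,156), fingerboard end at (422,357). That puts the neck at y≈-119 over the pad, so about 14 mm remain. I'll push 11 mm more, then back off and look.

>>> jog_arm(xyz=[[0,-0.03,0],[0,-0.055,0],[0,-0.075,0],[0,-0.075,0],[0,-0.075,0]], twist=[[0,0,0],[0,0,0],[0,0,0],[0,0,0],[0,0,0]])

```text
time_s: 10.5
eef_pos: [481.0, -20.1, 85.1]
tcp_rot: [2.22, 2.222, -0.001]
wrist_force: [0.2, 1.6, 0.6]
width: 0.9
grip_force: 0.4
```

```bash
python3 - <<'E'
from cell import env
from h import *
im=env.get_image("top");cv2.imwrite("pics/t4.png",cv2.resize(im["frame"][120:270,270:390],(480,600),interpolation=2)[:,:,::-1])
E
```

```text
(no output)
```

View pics/t4.png

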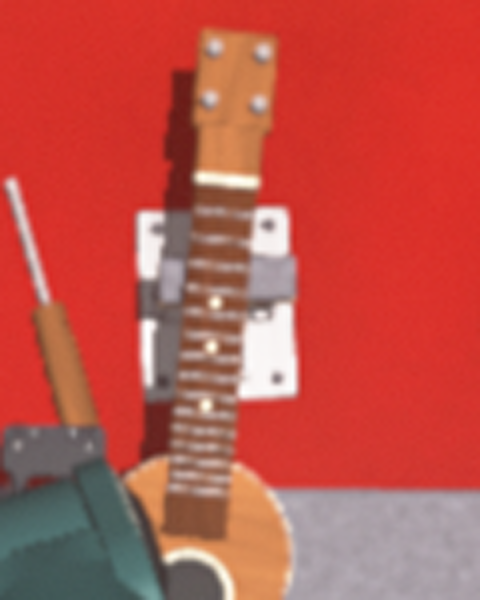

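Over the pad, the neck now spans (187–250, 275), with the nut at (227,180) and the fingerboard end at (195,535). I'll compute the offset.

```bash
python3 - <<'E'
from m import *
t=pickle.load(open("top.pkl","rb"))
P=lambda u,v,z:at(t,(270+u/4-.4,120+v/4-.4),z)[:2]
n,e=P(227,180,114),P(195,535,114);d=(n-e)/np.linalg.norm(n-e);o=n-297*d
print(n,e,np.arctan2(d[1],d[0]),o,"neck dots",P(216,302,114),P(206,405,114))
print("padRend",P(297,277,91),"padL",P(160,277,91))
for c in([686.7,-133],(P(297,277,91)+P(160,277,91))/2):
    v=np.array(c)-o;print("pad in uke",v@d, d[0]*v[1]-d[1]*v[0])
E
```

```text
[ 747.02699052 -131.07311955] [ 517.09271112 -109.19506561] -0.09486357150146887 [ 451.36235458 -102.94087728] neck dots [ 666.17150559 -123.34997409] [ 599.43878235 -116.54583243]
padRend [ 687.91751272 -178.72076259] padL [687.17438606 -88.73357935]
pad in uke 237.12676692606317 -7.632471111336731
pad in uke 238.03779139616347 -8.276243120094406
```

Eight mm remain. The pad's middle checks out at (687.5,-133.7), with its ends 90 mm apart. I'll push 8 mm more, then retreat upward after backing away.

>>> jog_arm(xyz=[[0,-0.02,0],[0,-0.04,0],[0,-0.055,0],[0,-0.055,0],[0,-0.055,0],[0,0.1,0],[0,0.25,0],[0,0.25,0.4],[0,0.25,0.8],[0,0.25,0.95],[0,0.25,0.95]], twist=[[0,0,0],[0,0,0],[0,0,0],[0,0,0],[0,0,0],[0,0,0],[0,0,0],[0,0,0],[0,0,0],[0,0,0],[0,0,0]])

```text
time_s: 11.92
eef_pos: [482.1, 17.2, 229.2]
tcp_rot: [2.219, 2.219, 0.003]
wrist_force: [0.2, -0.1, -0.1]
width: 0.6
grip_force: 0.0
```

>>> jog_arm(xyz=[[-0.4,1,0],[-0.4,1,0],[-0.4,1,0],[-0.4,1,0],[-0.4,1,0]], twist=[[0,0,0],[0,0,0],[0,0,0],[0,0,0],[0,0,0]])

```text
time_s: 12.55
eef_pos: [420.9, 166.5, 226.5]
tcp_rot: [-2.221, -2.221, 0.003]
wrist_force: [0.5, -1.0, 0.2]
width: 0.5
grip_force: 0.0
```

```bash
python3 - <<'E'
from cell import env
from h import *
im=env.get_image("top");s=env.get_image("side")["frame"];a=cv2.resize(im["frame"][120:270,270:390],(480,600),interpolation=2)
b=cv2.resize(s[140:260,180:290],(320,350),interpolation=2)
c=np.zeros((600,800,3),np.uint8);c[:,:480]=a;c[:350,480:]=b
cv2.imwrite("pics/t5.png",c[:,:,::-1])
E
```

```text
(no output)
```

View pics/t5.png

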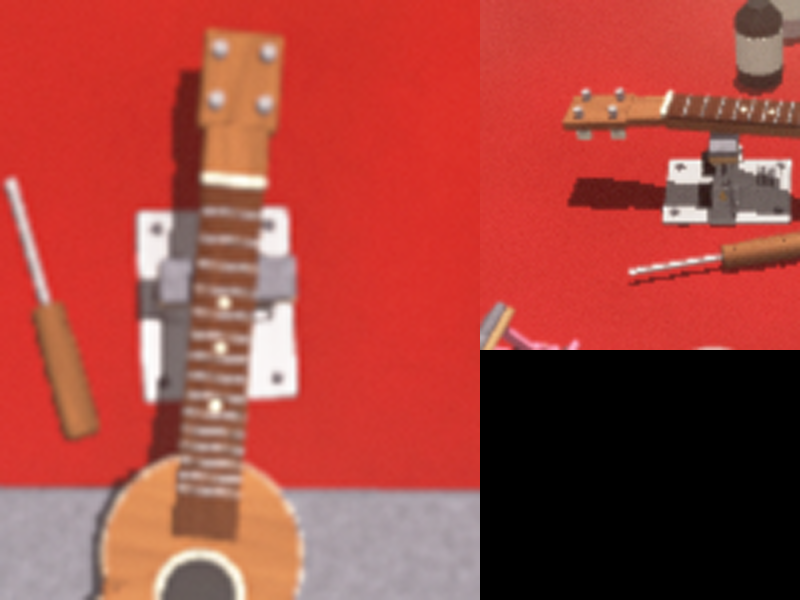

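The rest stands upright under the neck, with the nut at (234,180) and the fingerboard end at (205,537).

```bash
python3 - <<'E'
from m import *
t=pickle.load(open("top.pkl","rb"))
P=lambda u,v,z:at(t,(270+u/4-.4,120+v/4-.4),z)[:2]
n,e=P(234,180,114),P(205,537,114);d=(n-e)/np.linalg.norm(n-e);o=n-297*d
for k in(P(224,302,114),P(216,405,114)): w=k-o;print("dot off",d[0]*w[1]-d[1]*w[0])
v=np.array([687,-133.5])-o;print("pad in uke",v@d, d[0]*v[1]-d[1]*v[0],d)
E
```

```text
dot off 0.08683591250483502
dot off -0.14501121302470033
pad in uke 236.9783408226648 -3.105102511807612 [ 0.99621898 -0.08687778]
```

The offset is 3 mm, inside the 10 mm limit, and the robot is clear of everything. Handing in.

```bash
python3 -c "
from cell import env
print(env.job_done())"
```

```text
the job is handed in; nothing more can be done
None
```

The job is handed in, with no verdict returned: the neck rest snapped upright first, then the ukulele was slid until its neck lay about 3 mm off the pad's centre by my camera measurement (limit 10 mm), and the robot ended clear of everything.

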